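# Load the busbar into the drill jig and latch its gate

## Robot

A 6-joint arm with a two-finger parallel gripper is mounted at the origin on the work surface; the furniture and walls round the work are solid. World frame = base frame: x ahead of the robot, y to its left, z up, the work surface at z = 0. Lengths are in mm, angles in rad, forces in N, time in s.
With the tool pointing down it reaches from about 375 to 925 mm from the base axis. Payload 5.7 kg.
Tool frame: the origin (TCP) lies on the mounting face of the last link; the fingertips stand 182 mm ahead of it and the grasp point (between the pads) lies 163 mm ahead of it; z points along the fingers, y is the line along which they close (so a half turn about z gives the same grasp; the last joint's range is limited). The gripper opens to 88 mm and grips with 3 to 60 N. Pads are 20 mm wide; open, the fingers measure 115 mm over their backs; the gripper's body (75 mm by 178 mm) begins 61 mm behind the grasp point.
Start: joints at [-1.251, 0.359, 1.51, -0, 1.272, -0.115], TCP at [252.725, -544.165, 404.623] pointing down, gripper open.
Joint ranges: [-2.97, 2.97], [-1.01, 2.36], [0.21, 2.38], [-0.96, 4.11], [0.2, 2.71], [-2.98, 2.98]. Speed limits (rad/s): [2.39, 2.39, 3.14, 3.14, 3.14, 3.14].

## Interface

Orientations are given as a unit quaternion [w, x, y, z].
In Python, from bench import env gives the robot as it stands.
- The arm moves only by the tool step_arm, never from a script. Its argument "targets" is a list that holds one entry, the list of rows, each a list of 7 numbers: the turn, a rotation vector about the tool's x, y, z in rad, then the shift along the tool's x, y, z in cm, then the finger opening in cm, from 0 to 8.78. In form: [[[ax, ay, az, tx, ty, tz, hand], ...]]. A call has 1 to 10 rows; each row is the pose to reach, as a shift and turn from the pose commanded when the call began, along the tool's axes at that moment; what a row does not reach only later rows make up. A row lasts 1/12 s, in which the tool goes at most 41.7 mm and 7.16 degrees, less where a joint would pass 70% of its speed; a pose out of reach is approached as far as the arm can. A call with a gripper value outside its range is refused whole. The fingers move at their own pace and stop on an object; the grip force is fixed at half the most. Time passes only in rows, so rows that repeat a pose let the fingers close. It gives the time, the measured TCP pose, the force, the opening and the grip force at its end, in the units of the state.
- env.get_state(): the state, without advancing time (a new reading comes with each control period).
- env.get_image(name): name is "scene" or "side" or "wrist"; returns a dict with "image" (480x640x3 uint8, red, green, blue), "range_z" (480x640 float32, mm along the optical axis (not along the pixel's ray), 0 where there is no reading), "K" (3x3 intrinsics, pixels), "distortion" ([k1, k2, p1, p2, k3] as OpenCV has them; the pictures are not rectified), "camera_from_world" (4x4, takes a point from world to camera coordinates). Camera axes: x right, y up, looking along -z (the intrinsics and any distortion apply to the point x, -y, -z); pixel columns grow to the right and rows downward; lengths in mm; the calibration is good to about 2 mm. A picture is of the moment at which its call begins.
- env.hand_in(): hands the job in; it is judged then, once.
Trained networks look in the newest picture that a camera, given by its name, has taken for a name from the list of things; names that differ only in an ending like _2 or _b are one class to them, and where a whole thing is asked for, a point or a joint stands for the part that bears it (a point fixed in the world has none). Each returns a list of dicts, best first, with "confidence" (0 to 1); they miss things now and then, are a little off and sometimes report something else, mostly with a low value. They report only what shows in the picture. A call takes as long as a camera call.
- env.look_for(camera, label): "centre" ([column, row] as shares, 0 to 1, of the picture: columns of its width, rows of its height, amid what is visible of it).
- env.outline_of(camera, label): "mask" (480x640 bool, what is visible of it) and "centre" ([column, row] as shares, 0 to 1, of the picture: columns of its width, rows of its height, amid what is visible of it).
The state is a dict: "time": time; "joint_positions": joint angles; "joint_velocities": joint speeds; "joint_torque": joint torques, N m; "eef_pos": TCP position; "tcp_rot": TCP orientation; "force": force on the tool from outside, world axes, zero at the start; "ft_torque": the same for the moment, N m; "gripper_width": finger opening in mm; "grip_force": force on a finger pad.
Only numpy, scipy, OpenCV 4.12 (cv2) and the standard library are available. Lean on these libraries where they do the work, as an engineer would, in place of code of your own. Each camera call takes 0.05 s, during which the arm holds its last target. There are 200 camera calls.

## Task

Slide the flat aluminium bar endways into the slot of the drill jig until you feel it meet the sprung pad inside, while the jig's gate is still open. Then swing the gate shut behind the bar and press it, without forcing it, until it snaps in behind its sprung catch bolt. Leave it latched with the bar fully home, and leave the loose things around the jig where they are.

Things in the scene. Friction and masses are not known exactly. Their poses are not given: they have to be found in the camera images.
- drill_jig: Low drill jig of dark steel and aluminium fixed to the bench, 196 x 130 mm, with three steel bushings on the dark drill plate over its slot (top at z 48 mm). Origin: on the bench, below the middle of the slot mouth; own +x is the way the bar slides in, z up. In this frame (mm) the bed under the bar is 20 high, x -104 to 86. Catch housing beside the bed: x -74 to -22, y -104 to -50, 48 high.
- slot_mouth (a point): Middle of the slot mouth on the bed, z 20 mm; axes as the jig's. Slot: 76 mm deep along +x, 59 wide, 14 high, covered. Guide rails 5 mm high lead to it, x -103 to 0, inner faces at y +-29.5, outer +-38.5. Inside, a spring pad meets the bar's front end at x +60 (3 N at first, 6 N at +68, stops at +72) and pushes the bar back out to there when released.
- busbar: Plain flat aluminium bar 100 x 56 x 12 mm, 0.14 to 0.28 kg, lying on the jig's bed between the rails, sliding with under 3 N. Origin: centre of its underside; own x along its length, the same way as the jig's x; z up. Fully home, against the shut gate, its origin is +15 to +21 mm along x from the slot mouth; touching the uncompressed pad, +10 mm.
- gate (a joint): Gate angle, rad: 0 = square across the bed, grows opening (to 2.5). In the jig's frame the gate points from its pin along (-sin q, -cos q): -y at 0, -x at 1.57. Stays where left. Gate: metal bar 108 mm long, 14 thick, z 27 to 60 mm. Push its outer face (jig -x side when shut) about 75 mm from the pin: near shut it resists with 5 to 18 N, snaps, and about 3 mm further meets a hard stop.
- catch_bolt (a joint): Travel of the bevelled, sprung catch bolt, m: 0 = fully out; rises to about 0.005 as the gate's end rides over the bevel, and springs back to 0 behind the gate's outer face. The catch is screwed down up to 3 mm further in or out along the jig's x (not measured), so the gate latches somewhere between -0.03 and 0.045 rad: feel for it.
- gate_hinge (a point): On the axis of the gate's upright hinge pin (radius 9.5 mm), 43.5 mm above the bench; at x -39, y +55 mm in the jig's frame.
- gate_tip (a point): Middle of the gate's free end, 108 mm from the pin, 43.5 mm above the bench.
- solder_spool: Bystander: loose spool of solder 53 mm across, 40 high, standing on the bench to the robot's side of the jig. Origin: centre of underside.
- connector: Bystander: black cable connector half 38 x 72 x 38 mm, lying. Origin: centre of underside.
- relay_pod: Bystander: loose small black relay box with a green top, 34 x 50 x 26 mm, on the bench. Origin: centre of underside.
- cabinet_edge (a point): Top front right corner (world -x, -y) of the fixed drawer cabinet left of the jig, 200 mm high; the cabinet runs from here about 180 mm in x and 300 mm in y. Pass over it or keep clear of it.

How it is judged (in metres and radians):
On the way, in this order (a step that is already met when the one before it is completed fails the run):
1. the bar has been slid in to the ejector (its origin past x +8 mm in the jig's frame) with the gate still open (over 0.6 rad) (x of busbar in the frame of drill_jig above 0.008 m and value of joint gate above 0.6 rad), for 0.1 s.
2. the gate is shut and the catch bolt has sprung out behind it (value of joint gate below 0.06 rad and value of joint catch_bolt below 0.0015 m), for 0.2 s.
At the end, for the whole second after the job is handed in: The gate is shut (under 0.06 rad) with the catch bolt sprung out behind it (under 1.5 mm), and the bar lies still, straight (within 0.06 rad) and home in the slot, its origin past x +13.5 mm in the jig's frame (all of step 2 and x of busbar in the frame of drill_jig above 0.0135 m and angle between the x axis of busbar and the x axis of drill_jig, either way round below 0.06 rad and linear speed of busbar below 0.01 m/s); the robot touches nothing.
It fails at once if the jig or its gate is forced: over 45 N from the fingers (contact force between the fingers and drill_jig above 45 N).
It fails at once if a loose thing beside the jig is moved by more than 30 mm (distance of any of solder_spool, relay_pod, connector from where it was at the start of the episode above 0.03 m).
It also fails if it takes over 64 s, if anything falls off the work surface, if the arm or the gripper's body presses on something with over 40 N, if the wrist force passes 120 N, or if a joint passes its speed limit or range.

## Working session

There is one attempt and no reset: what is moved stays moved. The work goes in short steps, Python scripts to look and compute and a tool call to move; the robot and the scene stay as the last step left them, time stands still between calls to the robot, and variables do not carry over. Pictures are saved under pics/ and viewed, at most 10 in all, crops included, and the job is handed in when it is done.

Besides the shell and the picture viewer there is one more tool, called after "Emit:" by a JSON object that holds its "op" and its "data", one argument or row to a line. step_arm: Moves the arm, as the interface text tells. Its arguments: {"type":"object","properties":{"targets":{"type":"array","items":{"type":"array","items":{"type":"array","items":{"type":"number"}}}}},"required":["targets"]}

```bash
mkdir -p pics
cat > h.py <<'E'
import numpy as np, cv2
from bench import env
def pt(im,u,v,z=None,plane=None):
    """pixel->world by range (z=None) or by plane height"""
    K=np.array(im["K"]);d=np.array(im["distortion"],float)
    n=cv2.undistortPoints(np.array([[[u,v]]],float),K,d)[0,0]
    ray=np.array([n[0],-n[1],-1.]);T=np.linalg.inv(np.array(im["camera_from_world"]))
    o=T[:3,3];w=T[:3,:3]@ray
    if plane is not None: return o+w*(plane-o[2])/w[2]
    r=im["range_z"][int(round(v)),int(round(u))] if z is None else z
    return o+w*r
def cloud(im,mask):
    vs,us=np.nonzero(mask&(im["range_z"]>0))
    K=np.array(im["K"]);d=np.array(im["distortion"],float)
    n=cv2.undistortPoints(np.stack([us,vs],1).astype(float)[:,None],K,d)[:,0]
    r=im["range_z"][vs,us];c=np.stack([n[:,0]*r,-n[:,1]*r,-r],1)
    T=np.linalg.inv(np.array(im["camera_from_world"]))
    return c@T[:3,:3].T+T[:3,3]
def save(im,name): cv2.imwrite("pics/"+name,im["image"][:,:,::-1])
E
python3 - <<'E'
from h import *
np.set_printoptions(precision=1,suppress=True)
s=env.get_state();print(s["time"],s["eef_pos"],s["tcp_rot"])
L=[]
for c in ["scene","side"]:
    im=env.get_image(c);L.append(im["image"][:,:,::-1])
    save(im,c+"0.png")
    for l in ["drill_jig","slot_mouth","busbar","gate","catch_bolt","gate_hinge","gate_tip","solder_spool","connector","relay_pod","cabinet_edge"]:
        for r in env.look_for(c,l)[:1]:
            u,v=r["centre"][0]*640,r["centre"][1]*480
            print(c,l,round(r["confidence"],2),int(u),int(v),pt(im,u,v))
E
```

```text
0.0 [ 252.6 -543.8  403.8] [-0.   1.   0.2 -0. ]
scene busbar 0.82 313 247 [575.  -55.   32.8]
scene gate 0.83 333 231 [634.3 -70.4  50. ]
scene catch_bolt 0.57 296 253 [521.7 -45.8  40.5]
scene gate_hinge 0.28 332 230 [637.5 -66.4  50.8]
scene gate_tip 0.66 332 232 [631.8 -70.5  49.9]
scene solder_spool 0.77 351 355 [ 277.5 -305.4   40.4]
scene connector 0.64 406 334 [ 382.4 -354.4   32.7]
scene relay_pod 0.73 209 275 [400.   87.   10.4]Traceback (most recent call last):
  File "<stdin>", line 9, in <module>
ValueError: it knows: busbar, catch_bolt, connector, drill_jig, gate, gate_hinge, gate_tip, relay_pod, slot_mouth, solder_spool
```

View pics/scene0.png

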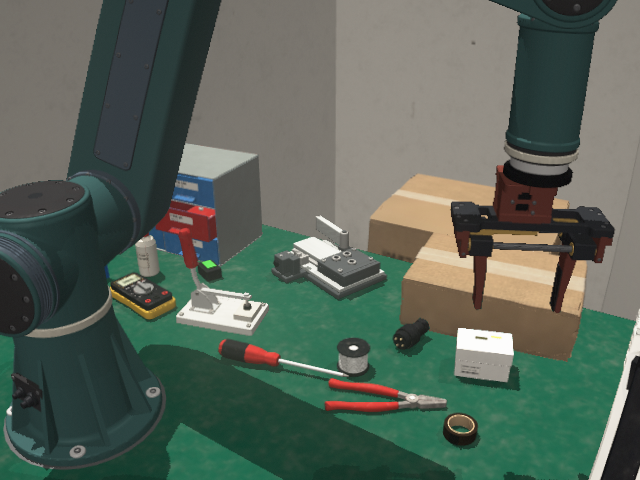

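The scene view shows the jig at about (330,260) with the drill plate to the lower right, the gate standing open at (333,232), the catch housing at (290,263), and the spool and connector nearer the robot.

Run:
```python
from h import *
np.set_printoptions(precision=1,suppress=True)
im=env.get_image("side");save(im,"side0.png")
for l in ["drill_jig","slot_mouth","busbar","gate","catch_bolt","gate_hinge","gate_tip","solder_spool","connector","relay_pod"]:
        for r in env.look_for("side",l)[:1]:
            u,v=r["centre"][0]*640,r["centre"][1]*480
            print(l,round(r["confidence"],2),int(u),int(v),pt(im,u,v))
```

```text
drill_jig 0.88 264 262 [ 557.  -118.3   18.5]
slot_mouth 0.59 267 263 [ 547.6 -115.4   21.2]
busbar 0.72 209 260 [640.5 -54.6  46.3]
gate 0.76 208 260 [641.8 -54.4  46.6]
catch_bolt 0.52 203 257 [646.6 -47.9  57.7]
gate_hinge 0.75 203 259 [647.8 -46.5  53. ]
gate_tip 0.64 207 259 [643.  -52.3  51.1]
solder_spool 0.65 405 240 [ 311.5 -269.1   42.9]
connector 0.58 371 214 [ 408.1 -336.2   31.2]
relay_pod 0.77 274 375 [412.4 112.7  25.5]
```

View pics/side0.png

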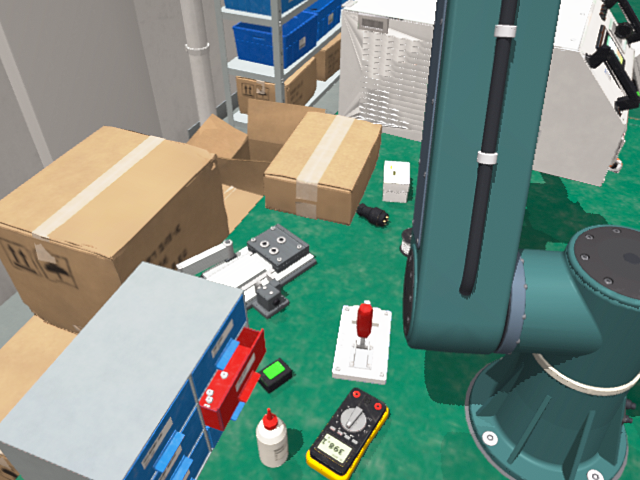

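```bash
cat >> h.py <<'E'
def R():
    from scipy.spatial.transform import Rotation as Ro
    q=env.get_state()["tcp_rot"]; return Ro.from_quat([q[1],q[2],q[3],q[0]])
def totool(dw): return R().inv().apply(dw)/10
E
python3 - <<'E'
from h import *
np.set_printoptions(precision=2,suppress=True)
print(R().as_matrix())
p=np.array(env.get_state()["eef_pos"])
for t in [(252,-544,480),(400,-300,480),(500,-90,480)]: print(totool(np.array(t)-p))
im=env.get_image("side");
c=cloud(im,np.ones((480,640),bool))
for x0 in range(250,800,50):
    print(x0,[int(np.max(np.r_[0,c[(abs(c[:,0]-x0)<25)&(abs(c[:,1]-y0)<25)&(c[:,2]<400),2]])) for y0 in range(-600,250,50)])
o=env.outline_of("side","drill_jig")
if o:
    q=cloud(im,o[0]["mask"]);print(len(q),o[0]["confidence"])
    for lo,hi in [(44,51),(15,24),(28,36)]:
        s=q[(q[:,2]>lo)&(q[:,2]<hi)][:,:2].astype(np.float32);print(lo,len(s),cv2.minAreaRect(s))
w=env.get_image("wrist");print(np.linalg.inv(w["camera_from_world"]),w["K"])
E
```

```text
[[ 0.91  0.42 -0.  ]
 [ 0.42 -0.91  0.  ]
 [ 0.   -0.   -1.  ]]
[-0.06 -0.05 -7.54]
[ 23.64 -15.94  -7.54]
[ 41.56 -30.78  -7.53]
250 [0, 0, 0, 0, 0, 0, 0, 0, 0, 1, 3, 17, 399, 399, 396, 46, 36]
300 [0, 0, 0, 0, 0, 0, 45, 41, 4, 5, 29, 60, 59, 172, 35, 39, 36]
350 [1, 3, 59, 58, 4, 27, 42, 4, 4, 4, 28, 57, 18, 21, 6, 5, 128]
400 [3, 55, 59, 59, 4, 41, 25, 4, 5, 4, 3, 3, 5, 4, 30, 129, 132]
450 [4, 100, 102, 102, 102, 103, 104, 3, 4, 16, 4, 13, 5, 4, 202, 203, 203]
500 [103, 104, 105, 104, 104, 104, 104, 4, 47, 49, 50, 50, 49, 2, 203, 203, 203]
550 [105, 105, 105, 105, 105, 105, 105, 4, 51, 53, 50, 45, 33, 0, 203, 204, 204]
600 [106, 106, 106, 106, 105, 105, 105, 4, 48, 50, 66, 35, 36, 0, 203, 204, 204]
650 [106, 105, 105, 106, 105, 104, 104, 5, 4, 4, 67, 64, 63, 0, 0, 0, 0]
700 [98, 99, 0, 0, 0, 1, 2, 2, 3, 3, 0, 0, 62, 0, 0, 0, 0]
750 [0, 0, 0, 0, 0, 0, 0, 0, 0, 0, 0, 0, 0, 0, 0, 0, 0]
5079 0.76
44 1386 ((546.9026489257812, -75.14146423339844), (231.22268676757812, 160.86065673828125), 64.34040069580078)
15 1004 ((561.453857421875, -96.40132141113281), (171.1547393798828, 171.13735961914062), 84.90118408203125)
28 385 ((574.4744262695312, -84.69656372070312), (187.12330627441406, 163.62416076660156), 4.292591094970703)
[[   0.42    0.87    0.25  319.72]
 [  -0.91    0.41    0.12 -512.51]
 [  -0.     -0.27    0.96  384.45]
 [   0.      0.      0.      1.  ]] [[388.71   0.   314.71]
 [  0.   388.71 236.9 ]
 [  0.     0.     1.  ]]
```

Emit:
{"op": "step_arm", "data": {
  "targets": [
    [[0,0,0,20,-15.3,-4.6,8],[0,0,0,20,-15.3,-4.6,8],[0,0,0,20,-15.3,-4.6,8],[0,0,0,39,-30,-4.6,8],[0,0,0,39,-30,-4.6,8],[0,0,0,39,-30,-4.6,8],[0,0,0,39,-30,-4.6,8],[0,0,0,39,-30,-4.6,8],[0,0,0,39,-30,-4.6,8],[0,0,0,39,-30,-4.6,8]]
  ]
}}

```text
time: 2.08
eef_pos: [444.5, -175.1, 446.1]
tcp_rot: [0.0, 0.976, 0.216, 0.0]
force: [1.3, 0.3, -0.2]
gripper_width: 79.7
grip_force: 0.0
```

Emit:
{"op": "step_arm", "data": {
  "targets": [
    [[0,0,0,8.0,-6.5,0,8],[0,0,0,8.0,-6.5,0,8],[0,0,0,8.0,-6.5,0,8],[0,0,0,8.0,-6.5,0,8]]
  ]
}}

```text
time: 2.42
eef_pos: [490.5, -81.0, 445.9]
tcp_rot: [-0.001, 0.976, 0.218, 0.001]
force: [-0.3, -0.2, 0.2]
gripper_width: 79.9
grip_force: 0.0
```

Run:
```python
from h import *
np.set_printoptions(precision=1,suppress=True)
s=env.get_state();print(s["time"],s["eef_pos"],s["force"])
im=env.get_image("wrist");save(im,"w1.png")
for l in ["drill_jig","slot_mouth","busbar","gate","catch_bolt","gate_hinge","gate_tip"]:
        for r in env.look_for("wrist",l)[:1]:
            u,v=r["centre"][0]*640,r["centre"][1]*480
            print(l,round(r["confidence"],2),int(u),int(v),pt(im,u,v))
```

```text
2.4167 [490.5 -81.  445.9] [-0.3 -0.2  0.2]
drill_jig 0.61 374 161 [ 553.1 -114.7   42.1]
slot_mouth 0.65 373 160 [ 554.  -114.1   37. ]
busbar 0.89 333 106 [582.5 -56.6  33.4]
gate 0.81 372 44 [641.9 -64.   60.1]
catch_bolt 0.55 292 159 [520.2 -41.6  35.3]
gate_hinge 0.83 370 43 [642.4 -62.4  58.8]
gate_tip 0.56 372 45 [640.7 -64.1  60.4]
```

View pics/w1.png

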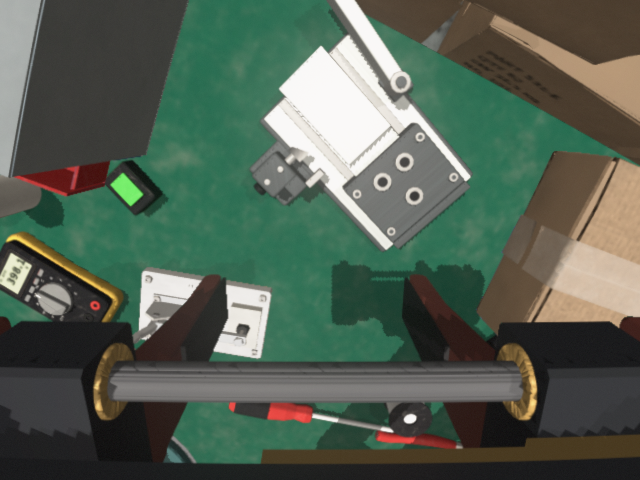

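The wrist view is clear. The bar has corners near (322,47), (279,85), (350,170) and (395,125), and the hinge head is at (400,81). The gate points up-left from it, the catch is at (290,170), and the bushing plate is centred at (408,178).

Run:
```python
from h import *
np.set_printoptions(precision=1,suppress=True)
im=env.get_image("wrist")
for l in ["drill_jig","busbar","gate","catch_bolt"]:
    o=env.outline_of("wrist",l)
    if not o: continue
    m=o[0]["mask"];cs=cloud(im,m);print(l,o[0]["confidence"],len(cs),np.percentile(cs[:,2],[2,25,50,75,98]))
    zr={"drill_jig":(44,54),"busbar":(28,38),"gate":(54,66),"catch_bolt":(30,54)}[l]
    s=cs[(cs[:,2]>zr[0])&(cs[:,2]<zr[1])]
    r=cv2.minAreaRect(s[:,:2].astype(np.float32));print(r,cv2.boxPoints(r).tolist(),np.median(s[:,2]))
for n,u,v,z in [("hinge",400,81,None),("hinge",400,81,60),("barBL",279,85,32),("barTL",322,47,32),("barFL",350,170,32),("plate TR",418,124,48),("plate R",470,180,48),("plate L",343,187,48),("plate B",388,248,48),("b1",405,162,48),("b2",382,182,48),("b3",414,197,48),("railL",262,122,20),("gate tip",340,0,60)]:
    print(n,pt(im,u,v,plane=z) if z else pt(im,u,v))
```

```text
busbar 0.58 6431 [29.5 31.2 31.7 32.3 33.4]
((583.552978515625, -57.793373107910156), (100.77832794189453, 56.75535583496094), 68.66429138183594) [[538.7869873046875, -94.4043960571289], [591.652587890625, -115.05380249023438], [628.3189697265625, -21.182350158691406], [575.453369140625, -0.5329437255859375]] 31.753388203647262
gate 0.67 2469 [29.1 52.6 59.2 60.3 64.7]
((642.9179077148438, -67.29533386230469), (92.19078063964844, 18.08672332763672), 60.87498474121094) [[612.5825805664062, -103.16085815429688], [628.3823852539062, -111.96397399902344], [673.2532348632812, -31.4298095703125], [657.4534301757812, -22.626693725585938]] 59.72222268370092
catch_bolt 0.89 333 [11.6 35.3 38.5 42.4 43.9]
((505.8291320800781, -33.895355224609375), (15.453590393066406, 61.9165153503418), 69.02225494384766) [[474.15655517578125, -30.026796340942383], [531.96923828125, -52.1932373046875], [537.501708984375, -37.763916015625], [479.68902587890625, -15.59747314453125]] 39.26124474724227
hinge [ 623.2 -105.4   61.6]
hinge [ 623.5 -105.6   60. ]
barBL [576.7  -6.7  32. ]
barTL [624.3 -29.6  32. ]
barFL [ 532.9 -103.7   32. ]
plate TR [ 599.4 -140.5   48. ]
plate R [ 574.9 -212.2   48. ]
plate L [ 516.2 -102.8   48. ]
plate B [ 479.5 -171.8   48. ]
b1 [ 563.1 -146.2   48. ]
b2 [ 536.6 -135.    48. ]
b3 [ 536.9 -170.4   48. ]
railL [538.   -3.8  20. ]
gate tip [659.4 -29.3  60. ]
```

Run:
```python
import cv2
a=cv2.imread("pics/w1.png")[0:260,230:490]
cv2.imwrite("pics/w1c.png",cv2.resize(a,(598,598),interpolation=cv2.INTER_CUBIC))
```

```text
(no output)
```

View pics/w1c.png

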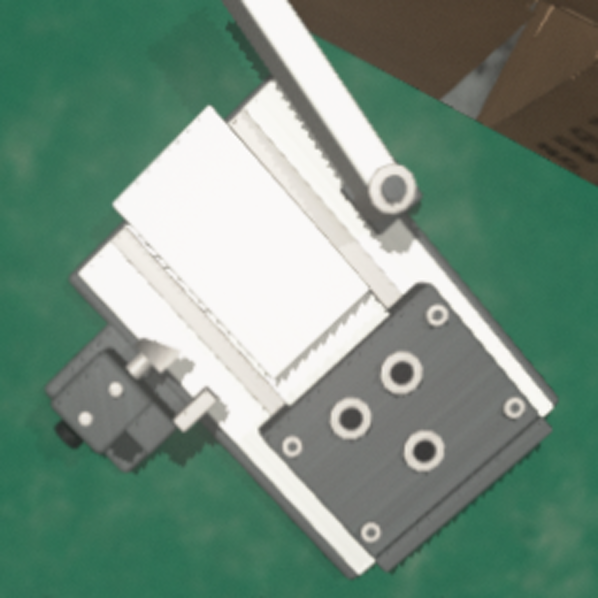

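Emit:
{"op": "step_arm", "data": {
  "targets": [
    [[0,0,0.12,2,0,0,4],[0,0,0.24,4,-0.5,0,0],[0,0,0.36,6,-1,0,0],[0,0,0.48,8,-1.5,0,0],[0,0,0.6,10,-2,0,0],[0,0,0.72,12,-2.6,0,0],[0,0,0.8,12,-2.6,0,0],[0,0,0.8,12,-2.6,0,0]]
  ]
}}

```text
time: 3.73
eef_pos: [587.9, -9.6, 445.4]
tcp_rot: [-0.0, 0.983, -0.182, -0.0]
force: [-0.8, -0.6, -0.8]
gripper_width: 30.3
grip_force: 0.0
```

Run:
```python
from h import *
np.set_printoptions(precision=1,suppress=True,linewidth=200)
s=env.get_state();print(s["time"],s["eef_pos"],s["joint_positions"],s["force"],R().as_euler("zyx",degrees=True))
im=env.get_image("wrist");save(im,"w2.png")
A=np.ones((480,640),bool);c=np.vstack([cloud(im,A),cloud(env.get_image("side"),A)])
t=c[(c[:,2]>150)&(c[:,2]<215)&(c[:,1]>40)&(c[:,0]>420)&(c[:,0]<720)]
for x in range(420,720,30):
    k=t[abs(t[:,0]-x)<15]
    if len(k): print("cab",x,np.percentile(k[:,1],[0.5,5]),k[:,2].max())
print("zmax; cols y -200..75 step 25")
for x0 in range(600,850,25):
    print(x0,[int(np.percentile(k,98)) if len(k:=c[(abs(c[:,0]-x0)<12)&(abs(c[:,1]-y0)<12)&(c[:,2]<350),2])>3 else -1 for y0 in range(-200,100,25)])
for l,z in [("drill_jig",(44,54)),("busbar",(28,38)),("gate",(54,66))]:
    o=env.outline_of("wrist",l)
    if o:
        q=cloud(im,o[0]["mask"]);q=q[(q[:,2]>z[0])&(q[:,2]<z[1])]
        print(l,o[0]["confidence"],cv2.minAreaRect(q[:,:2].astype(np.float32)),np.median(q[:,2]))
w1=None
```

```text
3.7333 [587.9  -9.6 445.4] [-0.1  0.3  1.5  0.   1.4  1.8] [-0.8 -0.6 -0.8] [  21.   -0. -180.]
cab 420 [334.  339.3] 203.15450991566343
cab 450 [107.5 134. ] 204.61458964736153
cab 480 [109.6 131.6] 204.62847421475578
cab 510 [112.9 141.4] 205.11462630316407
cab 540 [115.1 144.3] 204.8650706450668
cab 570 [112.3 113.4] 204.45768170221163
cab 600 [113.9 114.8] 204.89413229119862
cab 630 [115.5 116.1] 203.79581044261
zmax; cols y -200..75 step 25
600 [20, 43, 48, 44, 349, 34, 349, 348, 347, 346, 349, 347]
625 [2, 1, 12, 25, 65, 61, 32, 33, 349, 349, 349, 187]
650 [2, 1, 2, 10, 25, 61, 61, 60, 1, 1, 347, 1]
675 [2, 2, 1, 1, 1, 1, 54, 61, 61, 1, 1, 1]
700 [-1, -1, -1, -1, -1, -1, -1, -1, -1, -1, -1, -1]
725 [-796, -795, -796, -797, -796, -795, -796, -796, -794, -795, -796, -795]
750 [-795, -795, -796, -795, -796, -796, -795, -795, -796, -796, -796, -796]
775 [-795, -796, -795, -796, -795, -796, -797, -795, -796, -794, -796, -795]
800 [-795, -796, -796, -794, -795, -795, -794, -795, -796, -796, -796, -796]
825 [-796, -796, -796, -794, -795, -795, -795, -795, -796, -795, -795, -795]
busbar 0.95 ((583.2739868164062, -58.42201232910156), (99.57404327392578, 55.55712127685547), 68.93839263916016) 31.79355341581092
gate 0.71 ((649.2390747070312, -56.52954864501953), (117.44886779785156, 18.691316604614258), 61.150726318359375) 59.898133375450215
```

View pics/w2.png

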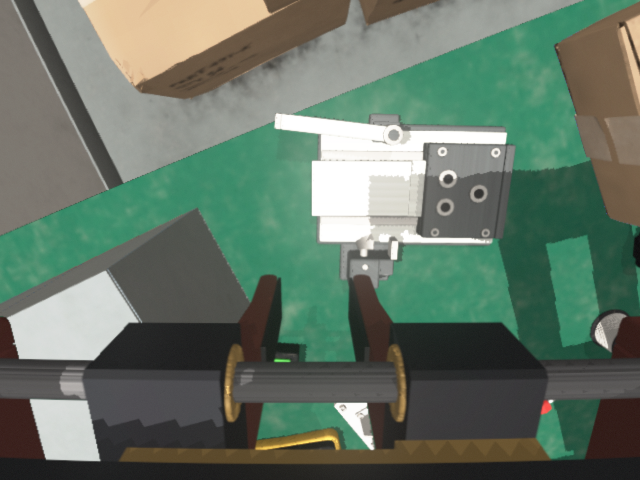

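The view shows the jig aligned with the tool. The bar spans (312,161) to (422,217), the hinge is at (393,134) and the gate tip at (280,122). The bench edge lies beyond the gate, with open floor past it, and the cabinet is at the lower left.

Emit:
{"op": "step_arm", "data": {
  "targets": [
    [[0,0,0,1.3,-2.1,0,0],[0,0,0,1.3,-2.1,4,0],[0,0,0,1.3,-2.1,8,0],[0,0,0,1.3,-2.1,12,0],[0,0,0,1.3,-2.1,16,0],[0,0,0,1.3,-2.1,20,0],[0,0,0,1.3,-2.1,20,0]]
  ]
}}

```text
time: 4.57
eef_pos: [602.9, 4.6, 238.7]
tcp_rot: [0.0, 0.983, -0.181, -0.007]
force: [-0.4, -0.2, -0.2]
gripper_width: 0.6
grip_force: 0.0
```

Emit:
{"op": "step_arm", "data": {
  "targets": [
    [[0,0,0,0,0,2,0],[0,0,0,0,0,3.9,0],[0,0,0,0,0,3.9,0],[0,0,0,0,0,3.9,0]]
  ]
}}

```text
time: 4.9
eef_pos: [607.0, 4.5, 207.9]
tcp_rot: [-0.0, 0.983, -0.182, -0.0]
force: [-0.2, 0.7, 0.6]
gripper_width: 0.5
grip_force: 0.0
```

Emit:
{"op": "step_arm", "data": {
  "targets": [
    [[0,0,0,0,0.8,0,0],[0,0,0,0,1.6,0,0],[0,0,0,0,2.4,0,0],[0,0,0,0,3.2,0,0],[0,0,0,0,4,0,0],[0,0,0,0,4.8,0,0],[0,0,0,0,5.6,0,0],[0,0,0,0,6.4,0,0],[0,0,0,0,7.2,0,0],[0,0,0,0,7.4,0,0]]
  ]
}}

```text
time: 5.73
eef_pos: [579.8, -65.6, 206.5]
tcp_rot: [0.0, 0.983, -0.182, -0.0]
force: [0.1, 1.9, 1.4]
gripper_width: 0.2
grip_force: 0.9
```

Emit:
{"op": "step_arm", "data": {
  "targets": [
    [[0,0,0,0,0.3,0,0],[0,0,0,0,0.5,0,0],[0,0,0,0,0.5,0,0]]
  ]
}}

```text
time: 5.98
eef_pos: [578.3, -69.3, 206.5]
tcp_rot: [0.0, 0.983, -0.182, -0.0]
force: [0.6, 0.4, 0.7]
gripper_width: 0.4
grip_force: 0.0
```

Emit:
{"op": "step_arm", "data": {
  "targets": [
    [[0,0,0,0,0.2,0,0],[0,0,0,0,0.3,0,0],[0,0,0,0,0.3,0,0]]
  ]
}}

```text
time: 6.23
eef_pos: [577.7, -71.5, 206.6]
tcp_rot: [-0.0, 0.983, -0.182, 0.0]
force: [2.0, 3.2, -0.3]
gripper_width: 0.4
grip_force: 1.7
```

Emit:
{"op": "step_arm", "data": {
  "targets": [
    [[0,0,0,0,0.2,0,0],[0,0,0,0,0.3,0,0],[0,0,0,0,0.3,0,0]]
  ]
}}

```text
time: 6.48
eef_pos: [576.5, -74.5, 206.7]
tcp_rot: [-0.0, 0.983, -0.182, 0.0]
force: [2.6, 4.1, 0.3]
gripper_width: 0.4
grip_force: 2.4
```

Emit:
{"op": "step_arm", "data": {
  "targets": [
    [[0,0,0,0,0.2,0,0],[0,0,0,0,0.3,0,0],[0,0,0,0,0.3,0,0]]
  ]
}}

```text
time: 6.73
eef_pos: [575.5, -77.3, 206.8]
tcp_rot: [-0.0, 0.983, -0.182, 0.0]
force: [2.0, 5.1, -0.8]
gripper_width: 0.4
grip_force: 2.7
```

Emit:
{"op": "step_arm", "data": {
  "targets": [
    [[0,0,0,0,-0.5,0,0],[0,0,0,0,-1.5,0,0],[0,0,0,0,-3,0,0],[0,0,0,0,-4,-3,0],[0,0,0,0,-4,-6,0],[0,0,0,0,-4,-10,0],[0,0,0,0,-4,-14,0],[0,0,0,0,-4,-18,0],[0,0,0,0,-4,-20,0],[0,0,0,0,-4,-20,0]]
  ]
}}

```text
time: 7.57
eef_pos: [591.1, -40.1, 412.6]
tcp_rot: [0.001, 0.983, -0.181, 0.005]
force: [-0.4, 0.7, -0.6]
gripper_width: 0.7
grip_force: 0.0
```

Run:
```python
from h import *
np.set_printoptions(precision=1,suppress=True,linewidth=200)
s=env.get_state();print(s["time"],s["eef_pos"],s["force"])
im=env.get_image("wrist");a=im["image"][:,:,::-1];cv2.imwrite("pics/w3.png",a)
for l in ["busbar","gate","gate_hinge","gate_tip","drill_jig"]:
    for o in env.outline_of("wrist",l)[:1]:
        q=cloud(im,o["mask"]);z={"busbar":(28,38),"drill_jig":(44,54)}.get(l,(54,66));q=q[(q[:,2]>z[0])&(q[:,2]<z[1])]
        if len(q)>10: print(l,o["confidence"],cv2.minAreaRect(q[:,:2].astype(np.float32)),np.median(q[:,2]))
```

```text
7.5667 [591.1 -40.1 412.6] [-0.4  0.7 -0.6]
busbar 0.94 ((568.1588745117188, -97.80384826660156), (42.76560974121094, 54.906795501708984), 69.14244079589844) 31.736099415477042
gate 0.96 ((648.72900390625, -56.387123107910156), (116.56358337402344, 18.12883949279785), 61.19456100463867) 59.8832773523344
drill_jig 0.78 ((583.9602661132812, -113.25145721435547), (199.4751739501953, 193.1717071533203), 2.929918050765991) 44.81610218600389
```

View pics/w3.png

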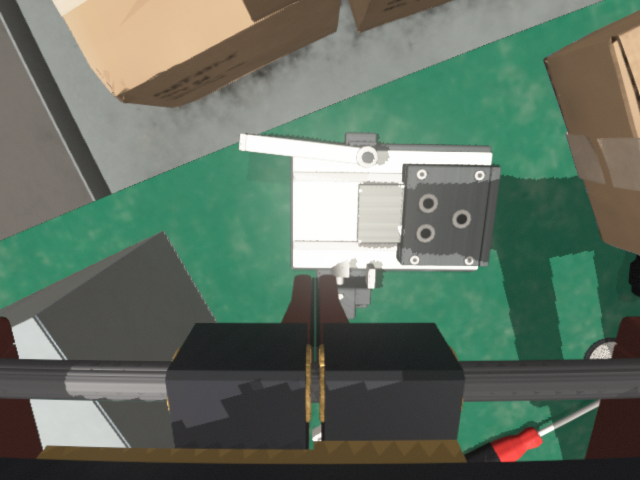

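The bar is in the slot, its rear edge at column 358 and the plate edge at 403. The gate is still open, with its tip at (243,142) and hinge at (368,157).

Run:
```python
from h import *
np.set_printoptions(precision=1,suppress=True,linewidth=200)
im=env.get_image("wrist")
a=np.radians(-111.2);ex=np.array([np.cos(a),np.sin(a)]);ey=np.array([-ex[1],ex[0]])
def j(p): d=p[:2]-np.array([558,-122]);return np.array([d@ex,d@ey])
for n,u,v,z in [("rear",358.5,213,32),("rear",358.5,185,32),("rear",358.5,242,32),("plate",403,215,48),("hinge",368,157,60),("tip",243,142,60),("baseL",292,269,20),("baseR",480,271,20),("baseTR",492,147,20),("railend",293,240,25),("housing",316,270,20)]:
    p=pt(im,u,v,plane=z);print(n,p,j(p))
```

```text
rear [570.  -76.9  32. ] [-46.4  -5.1]
rear [594.7 -85.4  32. ] [-47.4  20.9]
rear [543.5 -67.7  32. ] [-45.4 -33.2]
plate [ 558.3 -112.8   48. ] [-8.7 -3.1]
hinge [618.7 -98.7  60. ] [-43.7  48.2]
tip [666.3  -7.6  60. ] [-145.9   59.6]
baseL [536.5   3.5  20. ] [-109.3  -65.4]
baseR [ 466.9 -172.7   20. ] [ 80.2 -66.6]
baseTR [ 582.3 -213.3   20. ] [76.4 55.6]
railend [565.6  -9.4  25. ] [-107.7  -33.7]
housing [527.  -18.5  20. ] [-85.3 -66.3]
```

```bash
cat >> h.py <<'E'
a_=np.radians(-111.2);ex=np.array([np.cos(a_),np.sin(a_)]);ey=np.array([-ex[1],ex[0]])
def j(p,o=(558,-122)): d=np.array(p)[:2]-np.array(o);return np.array([d@ex,d@ey])
def w(x,y,o=(558,-122)): return np.array(o)+x*ex+y*ey
E
python3 - <<'E'
from h import *
import pickle
np.set_printoptions(precision=1,suppress=True,linewidth=200)
im=env.get_image("wrist");pickle.dump(im,open("w4.pkl","wb"))
s=env.get_state();print(s["eef_pos"],s["joint_velocities"])
cv2.imwrite("pics/w4.png",cv2.resize(im["image"][120:300,220:520,::-1],(750,450),interpolation=cv2.INTER_CUBIC))
E
```

```text
[589.2 -40.  405. ] [-0. -0. -0. -0.  0. -0.]
```

View pics/w4.png

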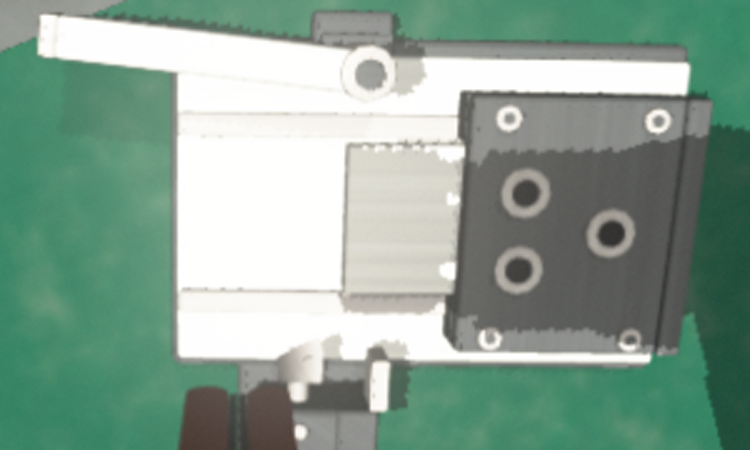

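The close view (scale 2.5, offset 220,120) shows the bar's rear at crop x≈345, hinge head at (370,72), gate tip at (42,35), bed end at x≈177, plate edge at x≈461 and base corner at (178,360).

Run:
```python
from h import *
import pickle
np.set_printoptions(precision=1,suppress=True,linewidth=200)
im=pickle.load(open("w4.pkl","rb"))
for n,u,v,z in [("rear",345,218,32),("rear",346,145,32),("rear",344,291,32),("bar+y",410,145,32),("bar-y",410,293,32),("plate",458,215,48),("hinge",370,72,62),("tip+",42,14,60),("tip-",38,53,60),("bedL",178,358,20),("bedR",650,362,20),("bedTL",176,72,20),("rail-in",180,290,25),("rail+in",180,137,25),("rail+out",180,112,25),("rail-out",180,312,25)]:
    p=pt(im,220+u/2.5,120+v/2.5,plane=z);print(n,p,j(p))
```

```text
rear [575.6 -78.3  32. ] [-47.1   0.6]
rear [600.9 -87.4  32. ] [-47.8  27.5]
rear [549.2 -68.8  32. ] [-46.5 -27.4]
bar+y [ 592.7 -109.1   32. ] [-24.5  27.7]
bar-y [539.6 -91.9  32. ] [-21.5 -28.1]
plate [ 566.2 -115.4   48. ] [-9.1  5.3]
hinge [ 625.4 -100.7   62. ] [-44.3  55.2]
tip+ [680.2  -8.1  60. ] [-150.4   72.7]
tip- [669.4  -1.9  60. ] [-152.3   60.4]
bedL [542.8   2.   20. ] [-110.1  -59. ]
bedR [ 473.6 -174.4   20. ] [ 79.3 -59.7]
bedTL [646.5 -38.6  20. ] [-109.8   52.3]
rail-in [569.9 -10.   25. ] [-108.7  -29.5]
rail+in [624.3 -31.6  25. ] [-108.2   29.1]
rail+out [632.8 -35.   25. ] [-108.1   38.2]
rail-out [561.6  -6.7  25. ] [-108.8  -38.3]
```

Emit:
{"op": "step_arm", "data": {
  "targets": [
    [[0,0,0,3.5,-1.6,0,0],[0,0,0,7,-3.3,0,0],[0,0,0,10.1,-4.9,0,0],[0,0,0,10.1,-4.9,3.5,0],[0,0,0,10.1,-4.9,7,0],[0,0,0,10.1,-4.9,10.5,0],[0,0,0,10.1,-4.9,14,0],[0,0,0,10.1,-4.9,17.5,0],[0,0,0,10.1,-4.9,18.8,0],[0,0,0,10.1,-4.9,18.8,0]]
  ]
}}

```text
time: 8.8
eef_pos: [699.3, -30.1, 213.8]
tcp_rot: [0.0, 0.983, -0.182, -0.005]
force: [-0.3, 0.1, 0.5]
gripper_width: 0.4
grip_force: 0.0
```

Emit:
{"op": "step_arm", "data": {
  "targets": [
    [[0,0,0,0,0,0,0],[0,0,0,0,0,0,0]]
  ]
}}

```text
time: 8.97
eef_pos: [702.6, -30.5, 220.7]
tcp_rot: [-0.0, 0.983, -0.182, 0.002]
force: [-0.2, -0.1, 0.7]
gripper_width: 0.7
grip_force: 0.0
```

Emit:
{"op": "step_arm", "data": {
  "targets": [
    [[0,0,0,-1.0,0.1,0,0],[0,0,0,-1.9,0.2,0,0],[0,0,0,-2.8,0.2,0,0],[0,0,0,-3.5,0.2,0,0],[0,0,0,-4.2,0.2,0,0],[0,0,0,-5.0,0.3,0,0],[0,0,0,-5.7,0.5,0,0],[0,0,0,-6.5,0.8,0,0],[0,0,0,-7.2,1.1,0,0],[0,0,0,-7.2,1.1,0,0]]
  ]
}}

```text
time: 9.8
eef_pos: [628.2, -14.9, 218.3]
tcp_rot: [0.0, 0.983, -0.182, -0.001]
force: [0.3, -0.0, 0.2]
gripper_width: 0.8
grip_force: 0.0
```

Emit:
{"op": "step_arm", "data": {
  "targets": [
    [[0,0,0,-0.7,0.4,0,0],[0,0,0,-1.4,0.9,0,0],[0,0,0,-2.0,1.4,0,0],[0,0,0,-2.5,2.0,0,0],[0,0,0,-3.0,2.6,0,0],[0,0,0,-3.4,3.3,0,0],[0,0,0,-3.4,3.3,0,0]]
  ]
}}

```text
time: 10.38
eef_pos: [585.1, -34.5, 218.5]
tcp_rot: [0.0, 0.983, -0.182, -0.001]
force: [-0.7, -0.5, 0.4]
gripper_width: 0.3
grip_force: 0.0
```

Run:
```python
from h import *
np.set_printoptions(precision=1,suppress=True,linewidth=200)
s=env.get_state();print(s["time"],s["eef_pos"],s["force"],j(s["eef_pos"],(560.1,-116.7)))
a=env.get_image("side")["image"][200:340,150:350,::-1]
b=env.get_image("wrist")["image"][100:360,140:540,::-1]
cv2.imwrite("pics/m5.png",np.vstack([cv2.resize(a,(429,300),interpolation=cv2.INTER_CUBIC),cv2.resize(b,(429,279))]))
```

```text
10.3833 [585.1 -34.5 218.5] [-0.7 -0.5  0.4] [-85.7  -6.4]
```

View pics/m5.png

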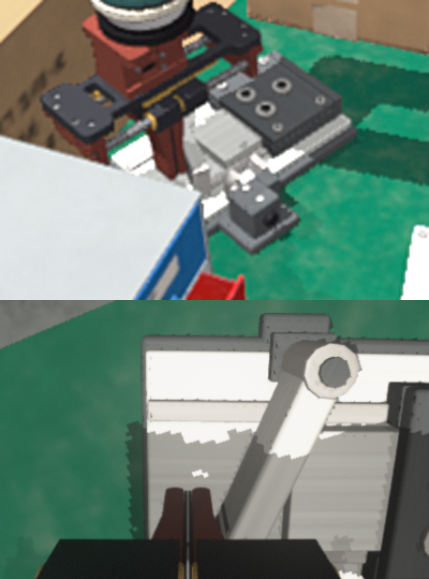

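The gate has followed the finger to roughly 0.4 rad, with the bar ahead of it and the fingers on its outer face at (190,530). I'll close it slowly now.

Emit:
{"op": "step_arm", "data": {
  "targets": [
    [[0,0,0,-0.2,0.4,0,0],[0,0,0,-0.4,0.8,0,0],[0,0,0,-0.5,1.1,0,0],[0,0,0,-0.6,1.4,0,0],[0,0,0,-0.6,1.4,0,0]]
  ]
}}

```text
time: 10.9
eef_pos: [576.4, -44.7, 218.8]
tcp_rot: [-0.0, 0.983, -0.182, 0.001]
force: [2.4, 1.6, 0.2]
gripper_width: 0.4
grip_force: 1.3
```

Emit:
{"op": "step_arm", "data": {
  "targets": [
    [[0,0,0,-0.1,0.3,0,0],[0,0,0,-0.2,0.5,0,0],[0,0,0,-0.2,0.5,0,0]]
  ]
}}

```text
time: 11.15
eef_pos: [573.7, -47.9, 219.0]
tcp_rot: [-0.001, 0.983, -0.182, 0.002]
force: [5.4, 6.8, -3.0]
gripper_width: 0.5
grip_force: 4.1
```

Emit:
{"op": "step_arm", "data": {
  "targets": [
    [[0,0,0,0,0.2,0,0],[0,0,0,0,0.4,0,0],[0,0,0,0,0.4,0,0]]
  ]
}}

```text
time: 11.4
eef_pos: [571.2, -52.1, 218.8]
tcp_rot: [-0.0, 0.983, -0.182, 0.0]
force: [2.8, 3.0, 0.1]
gripper_width: 0.6
grip_force: 1.8
```

Emit:
{"op": "step_arm", "data": {
  "targets": [
    [[0,0,0,0,0.15,0,0],[0,0,0,0,0.2,0,0],[0,0,0,0,0.2,0,0]]
  ]
}}

```text
time: 11.65
eef_pos: [570.4, -53.8, 218.7]
tcp_rot: [-0.0, 0.983, -0.182, -0.0]
force: [2.1, 4.7, 0.8]
gripper_width: 0.7
grip_force: 2.7
```

Emit:
{"op": "step_arm", "data": {
  "targets": [
    [[0,0,0,0,0.1,0,0],[0,0,0,0,0.2,0,0],[0,0,0,0,0.2,0,0]]
  ]
}}

```text
time: 11.9
eef_pos: [569.4, -55.5, 218.7]
tcp_rot: [-0.001, 0.983, -0.182, -0.0]
force: [2.1, 5.6, 0.1]
gripper_width: 0.8
grip_force: 2.8
```

Emit:
{"op": "step_arm", "data": {
  "targets": [
    [[0,0,0,0,0.1,0,0],[0,0,0,0,0.2,0,0],[0,0,0,0,0.2,0,0]]
  ]
}}

```text
time: 12.15
eef_pos: [568.6, -57.2, 218.7]
tcp_rot: [-0.001, 0.983, -0.182, -0.001]
force: [1.4, 6.0, 1.7]
gripper_width: 0.7
grip_force: 3.1
```

Emit:
{"op": "step_arm", "data": {
  "targets": [
    [[0,0,0,0,0.1,0,0],[0,0,0,0,0.15,0,0],[0,0,0,0,0.15,0,0]]
  ]
}}

```text
time: 12.4
eef_pos: [567.8, -58.9, 218.7]
tcp_rot: [-0.0, 0.983, -0.182, -0.001]
force: [-0.3, 5.8, 2.4]
gripper_width: 0.3
grip_force: 2.4
```

Emit:
{"op": "step_arm", "data": {
  "targets": [
    [[0,0,0,0,0.1,0,0],[0,0,0,0,0.15,0,0],[0,0,0,0,0.15,0,0]]
  ]
}}

```text
time: 12.65
eef_pos: [567.4, -59.8, 218.7]
tcp_rot: [-0.001, 0.983, -0.182, -0.001]
force: [0.7, 8.7, 3.0]
gripper_width: 0.3
grip_force: 4.3
```

Emit:
{"op": "step_arm", "data": {
  "targets": [
    [[0,0,0,0,0.1,0,0],[0,0,0,0,0.15,0,0],[0,0,0,0,0.15,0,0]]
  ]
}}

```text
time: 12.9
eef_pos: [567.0, -60.6, 218.7]
tcp_rot: [-0.002, 0.983, -0.182, -0.001]
force: [0.9, 12.5, 3.2]
gripper_width: 0.8
grip_force: 5.9
```

Resistance is rising as the gate rides over the bevel. I'll continue in small steps.

Emit:
{"op": "step_arm", "data": {
  "targets": [
    [[0,0,0,0,0.05,0,0],[0,0,0,0,0.1,0,0],[0,0,0,0,0.1,0,0]]
  ]
}}

```text
time: 13.15
eef_pos: [566.9, -60.9, 218.7]
tcp_rot: [-0.002, 0.983, -0.182, -0.0]
force: [3.5, 16.1, 2.2]
gripper_width: 0.4
grip_force: 7.9
```

Emit:
{"op": "step_arm", "data": {
  "targets": [
    [[0,0,0,0,0.05,0,0],[0,0,0,0,0.1,0,0],[0,0,0,0,0.1,0,0]]
  ]
}}

```text
time: 13.4
eef_pos: [566.8, -61.2, 218.7]
tcp_rot: [-0.003, 0.983, -0.183, -0.0]
force: [4.6, 19.5, 2.6]
gripper_width: 0.2
grip_force: 9.9
```

Emit:
{"op": "step_arm", "data": {
  "targets": [
    [[0,0,0,0,0.05,0,0],[0,0,0,0,0.1,0,0],[0,0,0,0,0.1,0,0]]
  ]
}}

```text
time: 13.65
eef_pos: [566.7, -61.4, 218.8]
tcp_rot: [-0.004, 0.983, -0.183, 0.0]
force: [6.2, 23.0, 1.8]
gripper_width: 0.6
grip_force: 12.0
```

The force is climbing with almost no motion and the finger sits where the shut gate should be, so this is probably the hard stop after the snap. I'll back off and look.

Emit:
{"op": "step_arm", "data": {
  "targets": [
    [[0,0,0,0,-0.4,0,0],[0,0,0,0,-1,0,0],[0,0,0,0,-2.5,0,0],[0,0,0,0,-4,-3,0],[0,0,0,0,-6,-7,0],[0,0,0,0,-6,-11,0],[0,0,0,0,-6,-15,0],[0,0,0,0,-6,-18,0],[0,0,0,0,-6,-18,0],[0,0,0,0,-6,-18,0]]
  ]
}}

```text
time: 14.48
eef_pos: [588.1, -9.4, 400.6]
tcp_rot: [0.0, 0.983, -0.182, 0.002]
force: [-0.2, 0.3, -0.4]
gripper_width: 0.4
grip_force: 0.0
```

Emit:
{"op": "step_arm", "data": {
  "targets": [
    [[0,0,0,-1,0,0,0],[0,0,0,-3,0,0,0],[0,0,0,-3,0,0,0],[0,0,0,-3,0,0,0]]
  ]
}}

```text
time: 14.82
eef_pos: [558.0, 2.1, 396.6]
tcp_rot: [0.0, 0.983, -0.181, -0.002]
force: [0.8, -0.2, -0.3]
gripper_width: 0.4
grip_force: 0.0
```

Run:
```python
from h import *
import pickle
s=env.get_state();print(s["time"],s["eef_pos"],s["force"],np.abs(s["joint_velocities"]).max())
im=env.get_image("wrist");pickle.dump(im,open("w6.pkl","wb"))
cv2.imwrite("pics/w6.png",cv2.resize(im["image"][40:290,220:580,::-1],(800,556),interpolation=cv2.INTER_CUBIC))
```

```text
14.8167 [557.96221266   2.12646765 396.64661479] [ 0.81445993 -0.22176372 -0.25862513] 0.04499879478001355
```

View pics/w6.png

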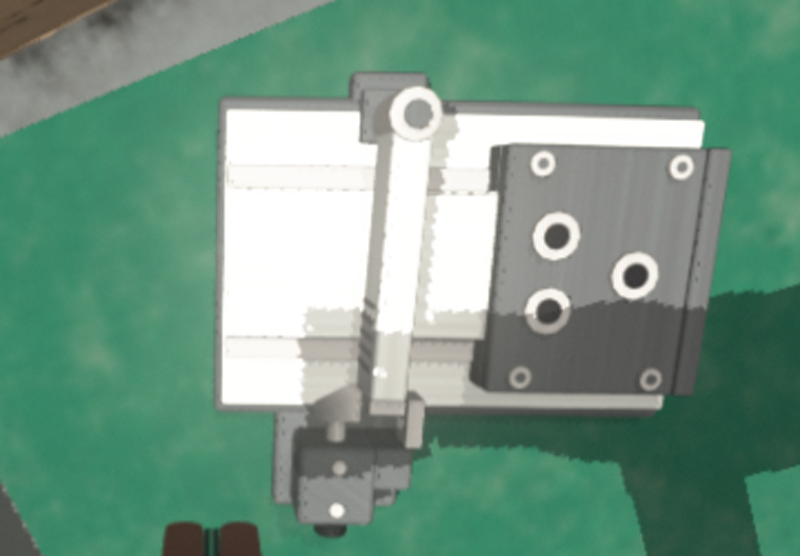

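The gate stands square across the bed, with its tip at (390,408). The catch wedge at (340,400) reaches past the gate's end on its outer side. Next I'll check the gate angle and bar position numerically.

Run:
```python
from h import *
import pickle
np.set_printoptions(precision=1,suppress=True,linewidth=200)
im=pickle.load(open("w6.pkl","rb"));k=800/360
P={}
for n,u,v,z in [("hinge",415,112,62),("tipL",372,412,60),("tipR",407,412,60),("gL",385,150,60),("gR",430,150,60),("bedL",220,407,20),("bedTL",225,108,20),("rail-",229,348,25),("rail+",229,176,25),("plate",488,345,48),("plate2",496,150,48),("boltTip",358,388,43),("boltR",360,415,43),("fenceL",407,395,43)]:
    P[n]=p=pt(im,220+u/k,40+v/k,plane=z);print(n,j(p,(560.1,-116.7)))
im4=pickle.load(open("w4.pkl","rb"))
for n,u,v,z in [("bolt4tip",322,345,43),("fence4L",370,360,43),("fence4top",385,350,43)]:
    print(n,j(pt(im4,220+u/2.5,120+v/2.5,plane=z),(560.1,-116.7)))
for nm,i in [("w6",im)]:
    c=cloud(i,np.ones((480,640),bool));J=np.array([j(p,(560.1,-116.7)) for p in c[(c[:,2]>54)&(c[:,2]<66)]]);zc=J[(abs(J[:,0]+45)<25)&(J[:,1]<35)&(J[:,1]>-60)]
    f=np.polyfit(zc[:,1],zc[:,0],1);print("gate fit slope, x at y=0",f[0],f[1],len(zc))
    B=c[(c[:,2]>15)&(c[:,2]<23)];
```

```text
hinge [-39.6  55.3]
tipL [-48.1 -51.9]
tipR [-34.8 -51.8]
gL [-48.8  42.7]
gR [-33.   42.9]
bedL [-105.   -60.4]
bedTL [-104.3   59.5]
rail- [-101.6  -34.1]
rail+ [-102.5   33.9]
plate [ -2.3 -28. ]
plate2 [-5.9 43.8]
boltTip [-50.8 -46.5]
boltR [-49.4 -57.5]
fenceL [-31.2 -49.2]
bolt4tip [-49.5 -45.3]
fence4L [-31.3 -51.1]
fence4top [-25.9 -47.1]
gate fit slope, x at y=0 0.035067731574826976 -41.64569737847692 1970
```

```bash
python3 -c "
from bench import env
print(env.hand_in())"
```

```text
the job is handed in; nothing more can be done
None
```

The job is handed in. The bar was slid in to the pad with the gate open, then the gate was swung shut until it met the hard stop; the final picture puts it at about 0.02–0.035 rad, with the bolt out behind it and the bar at roughly +15 mm by the gate's position. I didn't feel the snap distinctly, the hand-in returned no verdict, and I didn't re-measure the loose items, though I steered clear of them.

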